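Reset the bench reader under its push-latch cover

ROBOT

A 7-joint arm with a two-finger parallel gripper is mounted at the origin on the work surface. World frame = base frame: x ahead of the robot, y to its left, z up, the work surface at z = 0. Lengths are in m, angles in rad, forces in N, time in s.
With the tool pointing down it reaches from about 0.425 to 0.925 m from the base axis. Payload 6.8 kg.
Tool frame: the origin (TCP) lies on the centre line of the jaws, within the pads' length; the fingertips stand 17 mm ahead of it and the grasp point (between the pads) lies 2 mm behind it; z points along the fingers, x is the direction in which the jaws open and shut, and the axes are right-handed (so a half turn about z gives the same grasp; the last joint's range is limited). The gripper opens to 85 mm and grips with 20 to 120 N. Pads are 22 mm wide; open, the fingers measure 114 mm over their backs; the gripper's body (76 mm by 85 mm) begins 54 mm behind the grasp point. The pads swing forward as they close: fully open they stand 13 mm farther back than shut.
Start: joints at [-1.35, 0.477, 0.022, 1.555, -0.011, 1.109, -0.083], TCP at [0.218, 0.639, 0.219] pointing down, gripper open.
Joint ranges: [-2.96, 2.96], [-0.34, 2.1], [-1.41, 1.46], [0.24, 2.44], [-1.37, 4.51], [0.17, 1.92], [-2.96, 2.96]. Speed limits (rad/s): [2.39, 2.39, 3.14, 3.14, 3.14, 3.14, 3.14].

INTERFACE

Orientations are given as a unit quaternion [w, x, y, z].
In Python, from station import status, read_camera, camera_model, bot gives the robot as it stands.
- The arm moves only by the tool arm_command, never from a script. Its argument "series" is a list of rows, each a list of 3 entries, a list of its own where there are three numbers: the finger opening in mm, from 0 to 85.4, then the shift along the tool's x, y, z in mm, then the turn about the tool's z in rad. In form: [[gripper, [dx, dy, dz], roll], ...]. A call has 1 to 8 rows; each row is the pose to reach, as a shift and turn from the pose commanded when the call began, along the tool's axes at that moment; what a row does not reach only later rows make up. A row lasts 1/8 s, in which the tool goes at most 62.5 mm and 10.7 degrees, less where a joint would pass 70% of its speed; a pose out of reach is approached as far as the arm can. A call with a gripper value outside its range is refused whole. The fingers move at their own pace and stop on an object; "squeeze" is the grip in N (left out, the last holds). Time passes only in rows, so rows that repeat a pose let the fingers close. It gives the time, the measured TCP pose, the force and the opening at its end, in the units of the state.
- status.get_obs(): the state, without advancing time (a new reading comes with each control period).
- read_camera(name): name is "side" or "top" or "wrist"; returns the picture (400x640x3 uint8, blue, green, red); there is no depth.
- camera_model(name): a dict with "fov_y" (degrees; the focal length in pixels is half the picture's height over the tangent of half this angle, whatever the lens; pixels are square), "cx", "cy" (the principal point, pixels), "k1" (the pictures are not rectified: a ray, as slopes to the right and down, at radius r is drawn at 1 + k1 r^2 times it, then the intrinsics apply), "R" (3x3) and "t" (3): a world point X has camera coordinates R X + t. Camera axes: x right, y down, z forward; pixel columns grow to the right and rows downward; lengths in m; the calibration is good to about 2 mm. A picture is of the moment at which its call begins: read the wrist's pose just before it. camera_model takes no time and is no camera call; for the wrist camera it gives the pose at the moment of the call.
- bot.hand_in(): hands the job in, once; it reports no verdict.
The state is a dict: "t": time; "q": joint angles; "joint_vel": joint speeds; "joint_torque": joint torques, N m; "eef_pos": TCP position; "tool_rot": TCP orientation; "contact_force": force on the tool from outside, world axes, zero at the start; "torque": the same for the moment, N m; "gripper_width": opening from 0.0 (shut) to 1.0 (fully open).
Only numpy, scipy, OpenCV 4.12 (cv2) and the standard library are available. Lean on these libraries where they do the work, as an engineer would, in place of code of your own. Each camera call takes 0.05 s, during which the arm holds its last target.

TASK

Reset the bench reader: press its push-latch cover down to its stop and let go so that it pops open, press the larger of the two round buttons in the well under it all the way down and let go, then push the cover back down to its stop so that it latches shut. Only press and push with the fingertips: leave the smaller button unpressed, and leave the vials, jars, beaker, tip box and metal block standing where they are.

Things in the scene. Friction and masses are not known exactly. Their poses are not given: they have to be found in the camera images.
- reader: White bench reader, fixed, 220 by 250 mm. Origin on the bench; x points to its back, y to its left, z up. In its top a well (x -88 to 46, y -78 to 78 mm, floor at z 30, rim walls 12 mm thick to z 75) under the grey cover. Behind the hinge it is 75 mm high, from x 80 to 120 mm a console 103 mm high. Left of the well (y 90 to 160) a ledge 30 mm high carries two vials.
- cover (a joint): Cover angle (rad): 0 latched shut, -0.088 pressed to its stop, 1.31 fully open, leaning back 15 degrees short of upright. Push-push latch: shut, pressed to the stop (-0.08 or lower) and let go, it springs open in about 2 s; after opening past 0.35, pushed to the stop and let go, it latches at 0. Pressed less far it changes nothing. The spring takes 2 to 4 N near the front edge.
- cover_press (a point): Middle of a 24 mm white disc on the cover's outer (top) face, 100 mm from the hinge line, mid-width: the place to press. Cover: grey, 125 mm from hinge to front edge, 150 mm wide, 10 mm thick. Shut, this face is level 85 mm above the bench. z is the outward normal, x points along the cover to the hinge.
- cover_hinge (a point): Point on the hinge line, middle of the cover, 75 mm above the bench, at the cover's underside (the outer face lies 10 mm off). The hinge line runs along the reader's y, at its back side (reader x +45 mm); the cover opens away from the reader's front.
- big (a joint): Travel of the larger button (m): 0 = up, 0.006 = fully down, springs back by itself. Takes about 5 N to go fully down.
- big_top (a point): Centre of the top of the larger round button (32 mm diameter, grey, in a 48 mm black collar), 52 mm above the bench in the well, 87 mm in front of the hinge line, 38 mm left or right of the middle (it varies). Hidden while the cover is shut.
- small (a joint): Travel of the smaller button (m): 0 = up, 0.006 = fully down. To be left alone.
- small_top (a point): Centre of the top of the smaller round button (18 mm diameter, grey, in a 34 mm black collar), 52 mm above the bench, in the well on the other side, 76 mm from the larger one.
- vial_a: Loose glass vial, white cap, 25 mm diameter, 46 mm high, standing on the reader's left ledge. Origin: centre of its underside.
- vial_b: A second such vial behind the first on the same ledge.
- amber_jar: Loose amber glass jar, 64 mm diameter, 100 mm high, right of the reader. Origin: centre of its underside.
- beaker: Loose empty glass beaker, 68 mm diameter, 85 mm high, left of the reader. Origin: centre of its underside.
- tip_box: Loose pipette-tip box, 82 by 117 by 63 mm high, left of the reader towards the back. Origin: centre of its underside.
- white_jar: Loose white plastic jar, 52 mm diameter, 75 mm high, right of the reader towards the front. Origin: centre of its underside.
- block: Loose aluminium tube block, 90 by 60 by 35 mm high, right of the reader towards the back. Origin: centre of its underside.

How it is judged:
By the outcome, as a careful person would: the job done as asked, in the order asked, and still so for the second after the job is handed in, with the robot touching nothing.
It also fails if it takes over 54 s, if anything falls off the work surface, if the arm or the gripper's body presses on something with over 40 N, if the wrist force passes 120 N, or if a joint passes its speed limit or range.

## Working session

There is one attempt and no reset: what is moved stays moved. The work goes in short steps, Python scripts to look and compute and a tool call to move; the robot and the scene stay as the last step left them, time stands still between calls to the robot, and variables do not carry over. Pictures are saved under pics/ and viewed, and the job is handed in when it is done.

Besides the shell and the picture viewer there is one more tool, called after "Call:" in YAML: its name, and indented under it one key for each argument. arm_command: Moves the arm, as the interface text tells. Its arguments: {"type":"object","properties":{"series":{"type":"array"},"squeeze":{"type":"number"}},"required":["series"]}

```bash
ls; mkdir -p pics; python3 - <<'E'
from station import status, read_camera, camera_model, bot
import cv2,json
for n in ["top","side"]:
    cv2.imwrite(f"pics/{n}0.png",read_camera(n)); m=camera_model(n); print(n,m)
o=status.get_obs(); print(o)
E
```

```text
pics
top {'fov_y': 52.386124058075616, 'cx': 318.28446942181733, 'cy': 201.66728140101387, 'k1': -0.07949090567680327, 'R': array([[-4.79788924e-04, -9.99897870e-01, -1.42835507e-02],
       [-9.84244081e-01,  2.99772038e-03, -1.76789712e-01],
       [ 1.76814474e-01,  1.39736785e-02, -9.84144998e-01]]), 't': array([0.06298755, 0.61496048, 0.75947368])}
side {'fov_y': 45.733446171374084, 'cx': 329.73844662025897, 'cy': 203.88278143817476, 'k1': -0.09549666859671985, 'R': array([[-0.90946225, -0.41578391,  0.00146438],
       [-0.29022493,  0.63229174, -0.71831514],
       [ 0.29773796, -0.65370551, -0.69571633]]), 't': array([0.55694342, 0.22472989, 0.79967706])}
{'t': 0.1, 'q': array([-1.35011324,  0.47774024,  0.02236864,  1.55638146, -0.01146415,
        1.10931166, -0.08308361]), 'joint_vel': array([-0.00038078, -0.00116776, -0.00055328, -0.00119053, -0.00087178,
        0.00182976,  0.00061847]), 'joint_torque': array([ 4.76533853e-03, -5.97760642e+01,  1.61404006e+00, -2.81955904e+01,
        1.28719892e-02,  5.13788138e-03,  2.82127695e-05]), 'eef_pos': array([0.21780588, 0.63828714, 0.21849599]), 'tool_rot': array([ 5.64749736e-04,  8.13284420e-01,  5.81865723e-01, -6.43521982e-04]), 'contact_force': array([ 0.66111958,  0.63715843, -0.03400453]), 'torque': array([-0.02584441,  0.03122291, -0.06379836]), 'gripper_width': 0.9984161921493986}
```

View pics/top0.png

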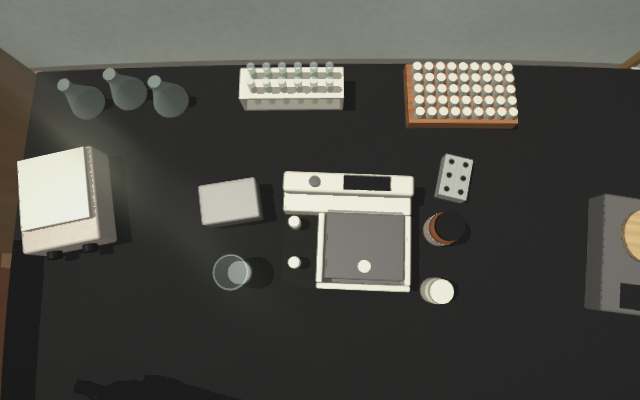

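View pics/side0.png

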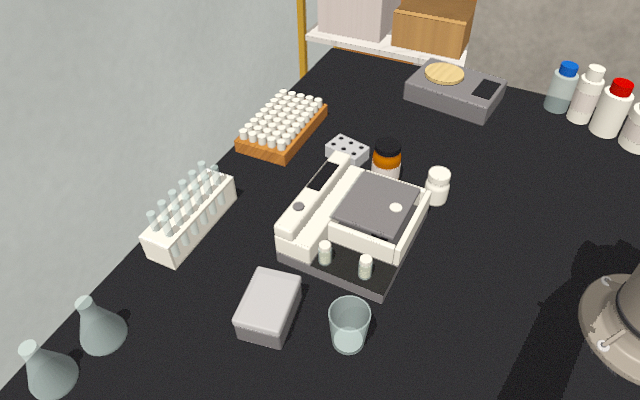

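The top view shows the reader at around (350,235) px with its front towards the robot. The white press disc is near (364,266), and there are vials at (294,222) and (294,262). I'll enlarge it.

```bash
cat > h.py <<'E'
import numpy as np, cv2
from station import status, read_camera, camera_model, bot
def ray(m,uv):
    f=200/np.tan(np.radians(m['fov_y'])/2)
    d=((uv[0]-m['cx'])/f,(uv[1]-m['cy'])/f); d=np.array(d); rd=np.hypot(*d); r=rd
    for _ in range(30): r=rd/(1+m['k1']*r*r)
    d=d*(r/rd if rd>0 else 1)
    R=m['R'];return -R.T@m['t'], R.T@np.array([d[0],d[1],1])
def atz(m,uv,z):
    c,d=ray(m,uv); return c+d*(z-c[2])/d[2]
def proj(m,X):
    f=200/np.tan(np.radians(m['fov_y'])/2)
    p=m['R']@np.array(X)+m['t']; d=p[:2]/p[2]; d=d*(1+m['k1']*d@d)
    return d*f+[m['cx'],m['cy']]
def crop(im,x0,y0,x1,y1,s,name):
    cv2.imwrite(name,cv2.resize(im[y0:y1,x0:x1],None,fx=s,fy=s,interpolation=cv2.INTER_CUBIC))
E
python3 - <<'E'
from h import *
a=cv2.imread('pics/top0.png'); crop(a,275,165,465,310,4,'pics/topc.png')
b=cv2.imread('pics/side0.png'); crop(b,270,145,450,295,4,'pics/sidec.png')
E
```

```text
(no output)
```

View pics/topc.png

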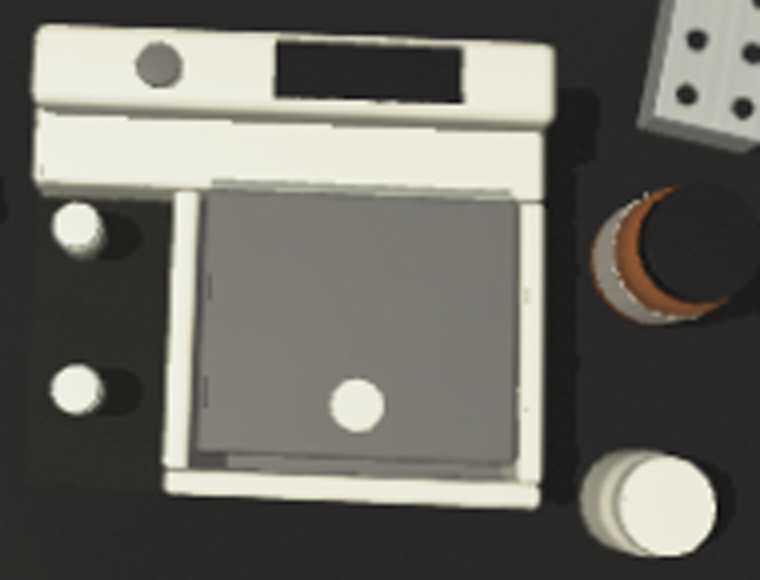

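View pics/sidec.png

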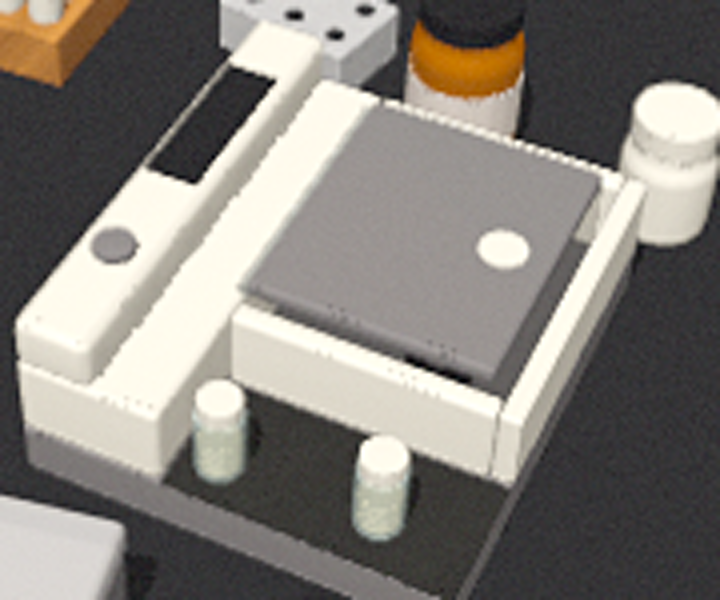

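```bash
python3 - <<'E'
from h import *
mt=camera_model('top');ms=camera_model('side')
T=lambda u,v:(275+u/4-.375,165+v/4-.375)
S=lambda u,v:(270+u/4-.375,145+v/4-.375)
print('disc',atz(mt,T(357,405),.085),atz(ms,S(502,249),.085))
for n,p in dict(fl=(195,452),fr=(518,465),wallFL=(166,488),wallFR=(540,504)).items(): print(n,atz(mt,T(*p),.085 if n[0]=='f' else .075).round(4))
for n,p in dict(conBL=(36,27),conBR=(553,45)).items(): print(n,atz(mt,T(*p),.103).round(4))
for n,p in dict(fl=(487,375),fr=(603,182)).items(): print('side',n,atz(ms,S(*p),.085).round(4))
for n,p,z in [('va',(77,390),.076),('vb',(78,226),.076),('wj',(668,505),.075),('aj',(700,243),.1)]: print(n,atz(mt,T(*p),z).round(3))
E
```

```text
disc [ 0.486901   -0.02411681  0.085     ] [ 0.48736294 -0.0261303   0.085     ]
fl [0.4653 0.052  0.085 ]
fr [ 0.4587 -0.099   0.085 ]
wallFL [0.4484 0.0658 0.075 ]
wallFR [ 0.4403 -0.1109  0.075 ]
conBL [0.6656 0.1276 0.103 ]
conBR [ 0.656  -0.1194  0.103 ]
side fl [0.4673 0.053  0.085 ]
side fr [ 0.4571 -0.0922  0.085 ]
va [0.494 0.108 0.076]
vb [0.573 0.108 0.076]
wj [ 0.439 -0.172  0.075]
aj [ 0.561 -0.186  0.1  ]
```

```bash
cat >> h.py <<'E'
from scipy.spatial.transform import Rotation as Ro
th=-0.042; ex=np.array([np.cos(th),np.sin(th),0]); ey=np.array([-np.sin(th),np.cos(th),0])
DISC=np.array([.487,-.025,.085]); H=DISC+.1*ex; H[2]=.075
def go(target,yawx=np.pi/2+th):
    o=status.get_obs(); w,x,y,z=o['tool_rot']; R=Ro.from_quat([x,y,z,w]).as_matrix()
    a=np.arctan2(R[1,0],R[0,0])
    print('t',o['t'],'pos',o['eef_pos'].round(4),'F',o['contact_force'].round(1),'shift',(R.T@(np.array(target)-o['eef_pos'])*1000).round(1),'roll',-(yawx-a+np.pi)%(2*np.pi)-np.pi if 0 else round(float(-((yawx-a+np.pi)%(2*np.pi)-np.pi)),3),'tilt',R[:,2].round(3),'w',o['gripper_width'])
E
python3 - <<'E'
from h import *
print(H); go([.487,-.025,.21])
E
```

```text
[ 0.58691181 -0.02919877  0.075     ]
t 0.1 pos [0.2178 0.6383 0.2185] F [ 0.7  0.6 -0. ] shift [-540.8  468.9    9.5] roll -0.287 tilt [-0.    -0.002 -1.   ] w 0.9984161921493986
```

Call:
arm_command:
  series:
    - [0,[-180,156,0],-0.1]
    - [0,[-180,156,0],-0.2]
    - [0,[-180,156,0],-0.287]
    - [0,[-360,312,0],-0.287]
    - [0,[-360,312,0],-0.287]
    - [0,[-360,312,0],-0.287]
    - [0,[-450,390,0],-0.287]
    - [0,[-450,390,0],-0.287]

```text
t: 1.1
eef_pos: [0.4062, 0.1735, 0.2194]
tool_rot: [-0.0, 0.722, 0.692, 0.0]
contact_force: [1.2, 0.2, -0.7]
gripper_width: -0.001
```

```bash
python3 - <<'E'
from h import *
go([.487,-.025,.15])
E
```

```text
t 1.1 pos [0.4062 0.1735 0.2194] F [ 1.2  0.2 -0.7] shift [-194.9   89.    69.4] roll 0.0 tilt [ 0.  0. -1.] w -0.0008853545279767464
```

Call:
arm_command:
  series:
    - [0,[0,0,0],0]
    - [0,[0,0,0],0]

```text
t: 1.35
eef_pos: [0.4056, 0.1758, 0.2193]
tool_rot: [-0.0, 0.722, 0.692, -0.0]
contact_force: [0.6, 0.9, 0.5]
gripper_width: 0.001
```

```bash
python3 - <<'E'
from h import *
go([.487,-.025,.15])
E
```

```text
t 1.35 pos [0.4056 0.1758 0.2193] F [0.6 0.9 0.5] shift [-197.3   89.8   69.2] roll -0.0 tilt [-0.  0. -1.] w 0.0009158035100683113
```

Call:
arm_command:
  series:
    - [0,[-197,90,69],0]
    - [0,[-197,90,69],0]
    - [0,[-197,90,69],0]
    - [0,[-197,90,69],0]
    - [0,[-197,90,69],0]
    - [0,[-197,90,69],0]
    - [0,[-197,90,69],0]

```text
t: 2.22
eef_pos: [0.4876, -0.0229, 0.1506]
tool_rot: [-0.0, 0.721, 0.693, 0.0]
contact_force: [0.4, -0.8, -0.1]
gripper_width: 0.002
```

```bash
python3 - <<'E'
from h import *
go([.487,-.025,.105])
a=read_camera('top');b=read_camera('side')
cv2.imwrite('pics/s1.png',np.hstack([cv2.resize(a[150:320,260:460],None,fx=2,fy=2),cv2.resize(b[120:290,250:450],None,fx=2,fy=2)]))
E
```

```text
t 2.225 pos [ 0.4876 -0.0229  0.1506] F [ 0.4 -0.8 -0.1] shift [-2.1 -0.5 45.6] roll 0.004 tilt [ 0.     0.001 -1.   ] w 0.0021279262301669333
```

View pics/s1.png

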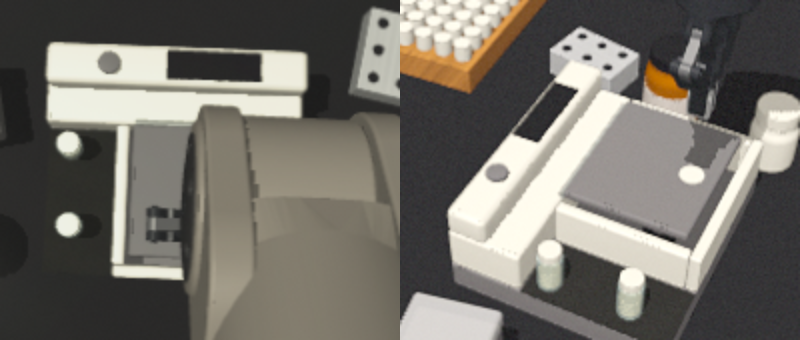

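The side view shows the fingertip at about (405,176) px, above the disc. I'll compare this with the projection.

```bash
python3 - <<'E'
from h import *
o=status.get_obs();ms=camera_model('side')
for d in (.004,.017): print(d,proj(ms,o['eef_pos']-[0,0,d]))
E
```

```text
0.004 [397.85026385 183.47103717]
0.017 [397.13778284 188.77748188]
```

```bash
python3 - <<'E'
from h import *
b=read_camera('side'); crop(b,340,110,460,230,5,'pics/s2.png')
E
```

```text
(no output)
```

View pics/s2.png

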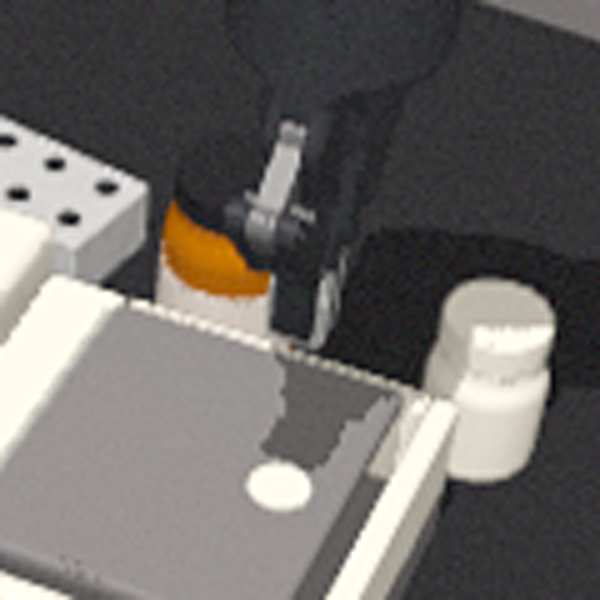

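```bash
python3 - <<'E'
from h import *
m=camera_model('wrist');print(m,status.get_obs()['eef_pos']); b=read_camera('wrist'); print(proj(m,DISC)); 
o=status.get_obs()
for d in (0,.017): print(proj(m,o['eef_pos']-[0,0,d]))
cv2.imwrite('pics/w1.png',b)
E
```

```text
{'fov_y': 63.37591828619485, 'cx': 315.2131777630951, 'cy': 200.06137400558046, 'k1': -0.02205159944353371, 'R': array([[ 0.03985196,  0.99920507,  0.00102729],
       [ 0.96302995, -0.03868326,  0.26660254],
       [ 0.26643035, -0.00963532, -0.96380601]]), 't': array([ 0.00459956, -0.48757858,  0.18149738])} [ 0.48761296 -0.02385974  0.1507001 ]
[313.96372875 207.18157573]
[315.2881206  245.01482027]
[315.25047367 232.96340542]
```

View pics/w1.png

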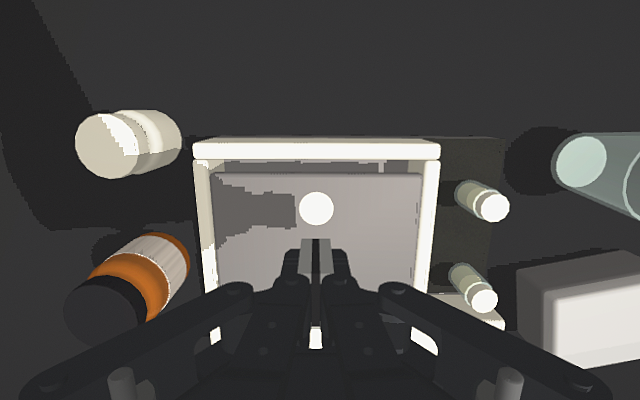

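Call:
arm_command:
  series:
    - [0,[-1,0,35],0]
    - [0,[-1,0,44],0]
    - [0,[-1,0,44],0]

```text
t: 2.8
eef_pos: [0.4871, -0.026, 0.1062]
tool_rot: [-0.0, 0.722, 0.692, -0.001]
contact_force: [-0.6, -0.2, 0.5]
gripper_width: -0.002
```

Call:
arm_command:
  series:
    - [0,[0,0,4],0]
    - [0,[0,0,6],0]
    - [0,[0,0,8],0]
    - [0,[0,0,8],0]

```text
t: 3.3
eef_pos: [0.4875, -0.0261, 0.0984]
tool_rot: [-0.0, 0.722, 0.692, 0.0]
contact_force: [0.1, 0.2, 0.6]
gripper_width: -0.001
```

```bash
python3 - <<'E'
from h import *
go([.487,-.025,.093]); b=read_camera('side'); crop(b,340,110,460,230,5,'pics/s3.png')
E
```

```text
t 3.3 pos [ 0.4875 -0.0261  0.0984] F [0.1 0.2 0.6] shift [ 1.  -0.5  5.4] roll 0.0 tilt [-0.  0. -1.] w -0.000955262104533625
```

View pics/s3.png

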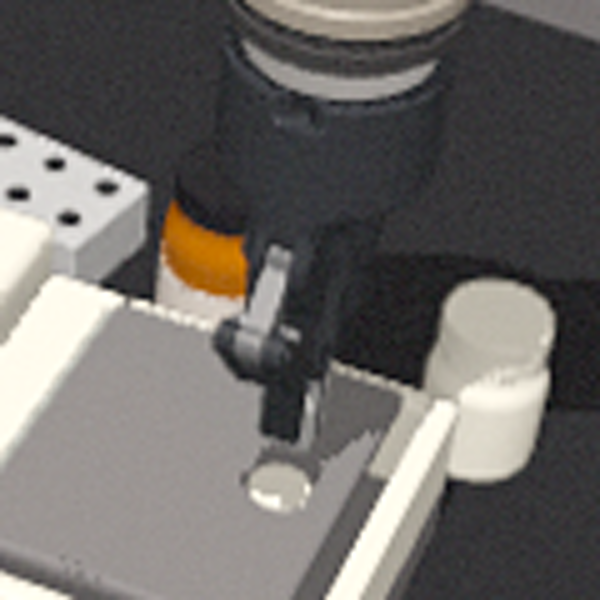

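Call:
arm_command:
  series:
    - [0,[0,0,4],0]
    - [0,[0,0,8],0]
    - [0,[0,0,8],0]

```text
t: 3.72
eef_pos: [0.4871, -0.0261, 0.09]
tool_rot: [-0.0, 0.722, 0.692, -0.0]
contact_force: [0.0, 0.0, 0.5]
gripper_width: -0.001
```

Call:
arm_command:
  series:
    - [0,[0,0,3],0]
    - [0,[0,0,4],0]
    - [0,[0,0,4],0]

```text
t: 4.1
eef_pos: [0.4875, -0.0261, 0.0863]
tool_rot: [-0.0, 0.722, 0.692, -0.0]
contact_force: [0.0, -0.7, 0.1]
gripper_width: -0.003
```

```bash
python3 - <<'E'
from h import *
go([.487,-.025,.093]); b=read_camera('side');b2=read_camera('wrist'); crop(b,340,110,460,230,3,'pics/s4.png');cv2.imwrite('pics/w4.png',b2)
E
```

```text
t 4.1 pos [ 0.4875 -0.0261  0.0863] F [ 0.  -0.7  0.1] shift [ 1.  -0.5 -6.7] roll 0.0 tilt [-0. -0. -1.] w -0.002628180337748324
```

View pics/s4.png

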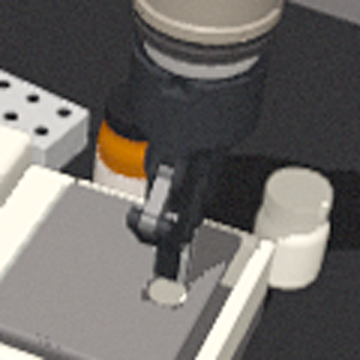

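View pics/w4.png

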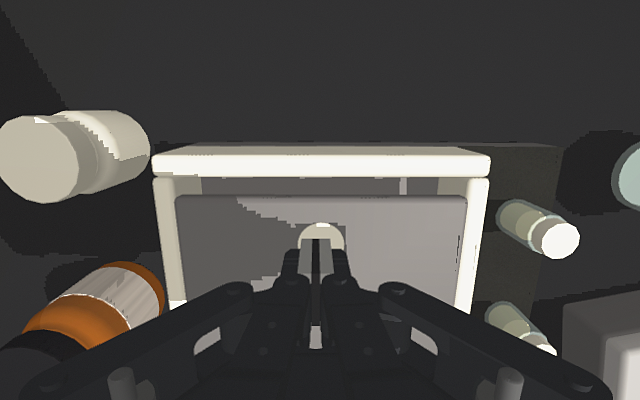

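Call:
arm_command:
  series:
    - [0,[0,0,2],0]
    - [0,[0,0,4],0]
    - [0,[0,0,4],0]

```text
t: 4.58
eef_pos: [0.4873, -0.0261, 0.0822]
tool_rot: [-0.0, 0.722, 0.692, -0.0]
contact_force: [-0.5, 0.0, -0.5]
gripper_width: -0.001
```

Call:
arm_command:
  series:
    - [0,[0,0,2],0]
    - [0,[0,0,4],0]
    - [0,[0,0,4],0]

```text
t: 4.95
eef_pos: [0.4873, -0.0261, 0.0782]
tool_rot: [-0.0, 0.722, 0.692, -0.0]
contact_force: [-0.9, -0.1, -0.7]
gripper_width: -0.001
```

```bash
python3 - <<'E'
from h import *
go([.487,-.025,.093]); b=read_camera('side'); crop(b,340,110,460,230,5,'pics/s5.png')
E
```

```text
t 4.95 pos [ 0.4873 -0.0261  0.0782] F [-0.9 -0.1 -0.7] shift [  1.1  -0.4 -14.8] roll 0.0 tilt [-0. -0. -1.] w -0.001123582117042365
```

View pics/s5.png

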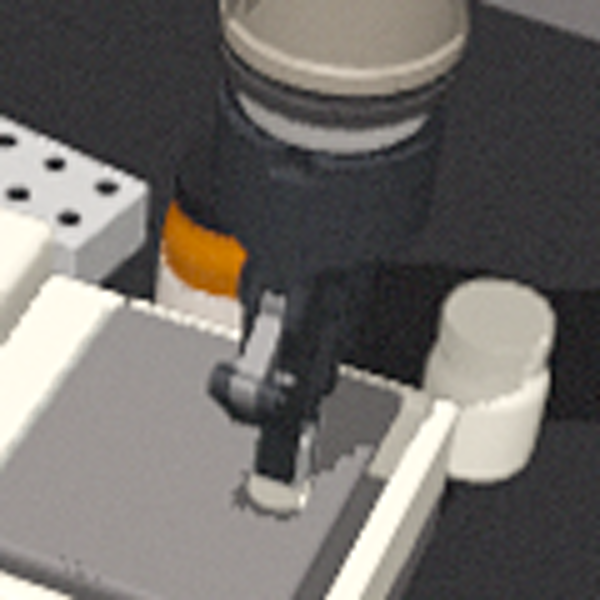

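Call:
arm_command:
  series:
    - [0,[0,0,2],0]
    - [0,[0,0,3],0]
    - [0,[0,0,3],0]

```text
t: 5.38
eef_pos: [0.4874, -0.0261, 0.0753]
tool_rot: [-0.0, 0.722, 0.692, -0.0]
contact_force: [-0.6, -0.7, 0.3]
gripper_width: 0.002
```

Call:
arm_command:
  series:
    - [0,[0,0,2],0]
    - [0,[0,0,3],0]
    - [0,[0,0,3],0]

```text
t: 5.75
eef_pos: [0.4876, -0.0261, 0.0725]
tool_rot: [-0.0, 0.722, 0.692, 0.0]
contact_force: [-1.2, -0.1, 2.4]
gripper_width: 0.004
```

```bash
python3 - <<'E'
from h import *
go([.487,-.025,.093]); b=read_camera('side'); crop(b,340,110,460,230,5,'pics/s6.png')
E
```

```text
t 5.75 pos [ 0.4876 -0.0261  0.0725] F [-1.2 -0.1  2.4] shift [  1.   -0.6 -20.5] roll 0.0 tilt [ 0.  0. -1.] w 0.0038633928786862056
```

View pics/s6.png

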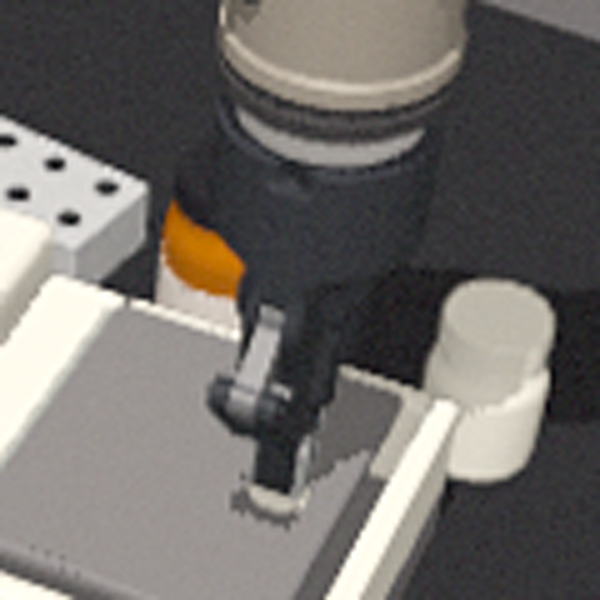

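Call:
arm_command:
  series:
    - [0,[0,0,3],0]
    - [0,[0,0,5],0]
    - [0,[0,0,6],0]
    - [0,[0,0,6],0]

```text
t: 6.3
eef_pos: [0.4872, -0.0261, 0.0662]
tool_rot: [-0.0, 0.722, 0.692, -0.0]
contact_force: [-2.4, -0.2, 3.9]
gripper_width: -0.003
```

Call:
arm_command:
  series:
    - [0,[0,0,2],0]
    - [0,[0,0,2],0]

```text
t: 6.55
eef_pos: [0.4872, -0.0261, 0.0648]
tool_rot: [-0.0, 0.722, 0.692, -0.0]
contact_force: [-5.3, 1.3, 10.8]
gripper_width: -0.006
```

Call:
arm_command:
  series:
    - [0,[0,0,2],0]
    - [0,[0,0,2],0]

```text
t: 6.8
eef_pos: [0.4873, -0.0261, 0.0644]
tool_rot: [-0.001, 0.722, 0.692, 0.0]
contact_force: [-12.2, 1.3, 33.8]
gripper_width: 0.001
```

Firm stop. Next I'll retract up and slightly towards the front.

Call:
arm_command:
  series:
    - [0,[0,0,-50],0]
    - [0,[0,-20,-110],0]
    - [0,[0,-30,-170],0]
    - [0,[0,-30,-200],0]
    - [0,[0,-30,-200],0]
    - [0,[0,-30,-200],0]
    - [0,[0,-30,-200],0]
    - [0,[0,-30,-200],0]

```text
t: 7.8
eef_pos: [0.4571, -0.0249, 0.2614]
tool_rot: [-0.0, 0.722, 0.692, -0.001]
contact_force: [0.2, 0.2, -0.1]
gripper_width: 0.002
```

Call:
arm_command:
  series:
    - [0,[0,0,0],0]
    - [0,[0,0,0],0]
    - [0,[0,0,0],0]
    - [0,[0,0,0],0]
    - [0,[0,0,0],0]
    - [0,[0,0,0],0]
    - [0,[0,0,0],0]
    - [0,[0,0,0],0]

```text
t: 8.8
eef_pos: [0.4575, -0.0248, 0.2624]
tool_rot: [-0.0, 0.722, 0.692, -0.0]
contact_force: [0.6, -0.2, 0.4]
gripper_width: 0.002
```

```bash
python3 - <<'E'
from h import *
go([.487,-.025,.093]); b=read_camera('side');w=read_camera('wrist'); crop(b,270,100,460,290,3,'pics/s7.png');cv2.imwrite('pics/w7.png',w)
E
```

```text
t 8.8 pos [ 0.4575 -0.0248  0.2624] F [ 0.6 -0.2  0.4] shift [  1.   29.5 169.4] roll 0.0 tilt [-0.  0. -1.] w 0.0023172239996507387
```

View pics/s7.png

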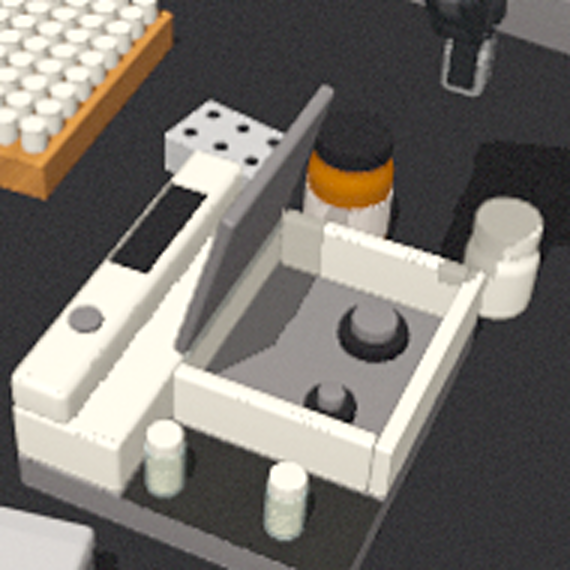

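View pics/w7.png

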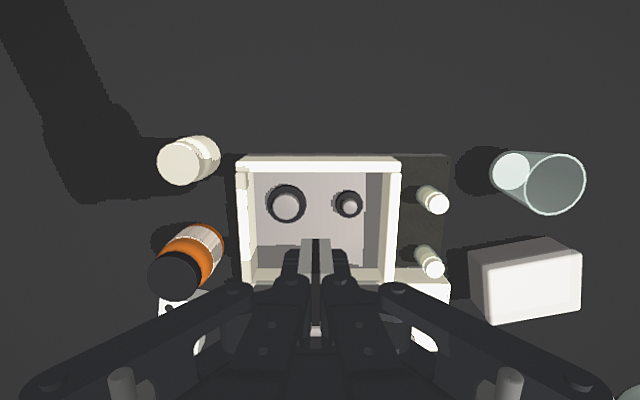

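```bash
python3 - <<'E'
from h import *
ms=camera_model('side');mw=camera_model('wrist')
print('side',atz(ms,(395.3,207.0),.052),'wrist',atz(mw,(285.5,206.5),.052))
B=H-.087*ex-.038*ey;print('pred',B)
B[2]=.2;go(B)
# wrist cam check of known disc offset: cam centre relative to TCP
print(-mw['R'].T@mw['t']-status.get_obs()['eef_pos'])
E
```

```text
side [ 0.49495277 -0.05927081  0.052     ] wrist [ 0.49801752 -0.06167734  0.052     ]
pred [ 0.498393   -0.06351233  0.075     ]
t 8.9 pos [ 0.4576 -0.0248  0.2624] F [-0.1 -0.5 -0.5] shift [-37.   42.4  62.4] roll 0.0 tilt [ 0.  0. -1.] w -0.0009113235810763984
[-0.06650575  0.00237041  0.15424841]
```

Call:
arm_command:
  series:
    - [0,[-35,36,0],0]
    - [0,[-35,36,40],0]
    - [0,[-35,36,90],0]
    - [0,[-35,36,120],0]
    - [0,[-35,36,142],0]
    - [0,[-35,36,160],0]
    - [0,[-35,36,180],0]
    - [0,[-35,36,180],0]

```text
t: 9.9
eef_pos: [0.491, -0.0613, 0.0813]
tool_rot: [-0.001, 0.722, 0.692, -0.001]
contact_force: [-0.5, 0.5, 1.0]
gripper_width: -0.0
```

```bash
python3 - <<'E'
from h import *
go([.4925,-.062,.041]); b=read_camera('side');w=read_camera('wrist'); crop(b,270,60,460,250,3,'pics/s8.png');cv2.imwrite('pics/w8.png',w)
E
```

```text
t 9.9 pos [ 0.491  -0.0613  0.0813] F [-0.5  0.5  1. ] shift [-0.7  1.6 40.3] roll 0.0 tilt [-0.003 -0.    -1.   ] w -0.00011337338922507631
```

View pics/s8.png

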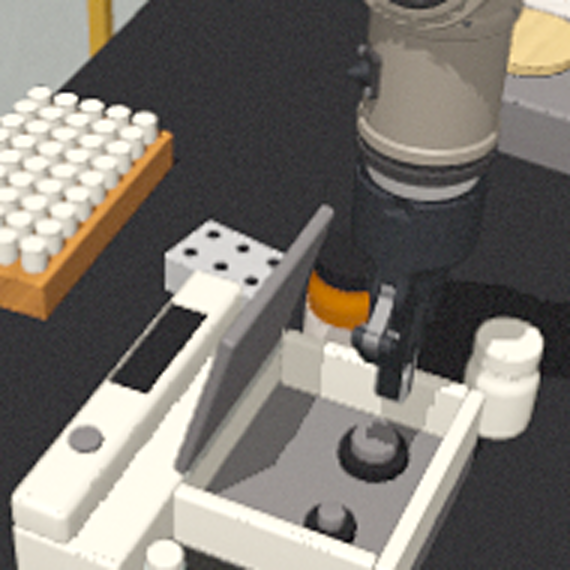

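View pics/w8.png

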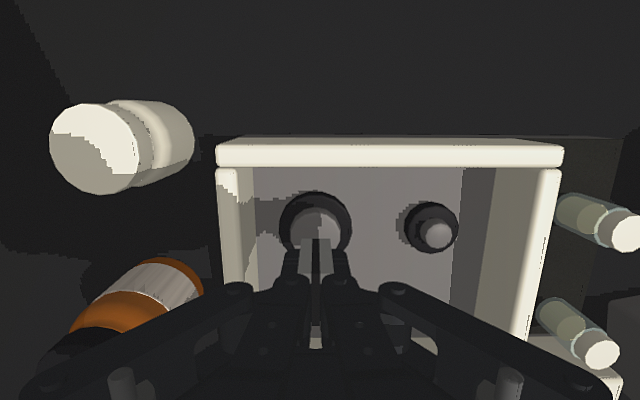

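Call:
arm_command:
  series:
    - [0,[-1,3,15],0]
    - [0,[-1,3,27],0]
    - [0,[-1,3,35],0]
    - [0,[-1,3,35],0]
    - [0,[-1,3,35],0]

```text
t: 10.62
eef_pos: [0.4951, -0.0625, 0.0475]
tool_rot: [0.0, 0.722, 0.692, 0.0]
contact_force: [-0.5, -0.2, 0.4]
gripper_width: -0.002
```

```bash
python3 - <<'E'
from h import *
go([.4925,-.062,.041]); b=read_camera('side');crop(b,270,100,460,260,4,'pics/s9.png')
E
```

```text
t 10.625 pos [ 0.4951 -0.0625  0.0475] F [-0.5 -0.2  0.4] shift [ 0.4 -2.6  6.5] roll 0.0 tilt [ 0. -0. -1.] w -0.0016215707659414436
```

View pics/s9.png

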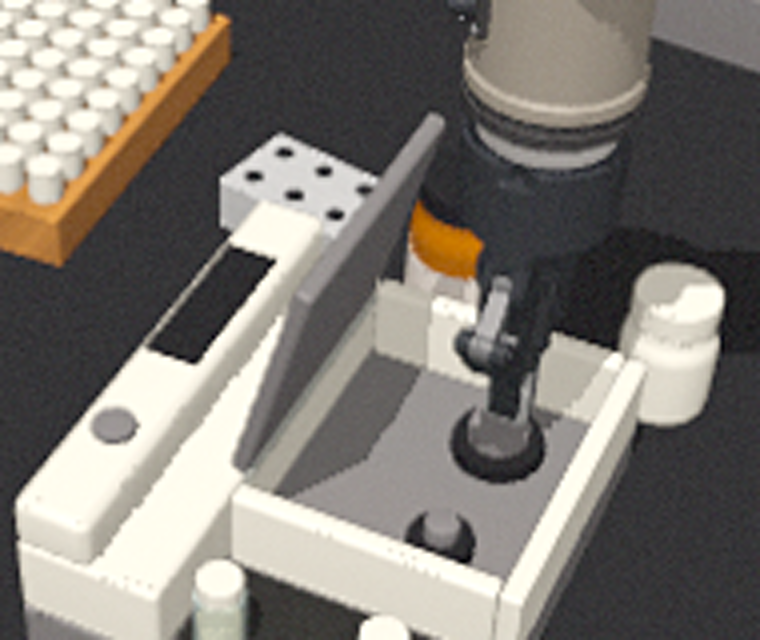

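Call:
arm_command:
  series:
    - [0,[0,0,3],0]
    - [0,[0,0,5],0]
    - [0,[0,0,7],0]
    - [0,[0,0,7],0]

```text
t: 11.18
eef_pos: [0.495, -0.0624, 0.0403]
tool_rot: [-0.0, 0.722, 0.692, -0.0]
contact_force: [0.2, -0.0, -0.5]
gripper_width: 0.0
```

Call:
arm_command:
  series:
    - [0,[0,0,2],0]
    - [0,[0,0,4],0]
    - [0,[0,0,4],0]

```text
t: 11.55
eef_pos: [0.4951, -0.0624, 0.0364]
tool_rot: [-0.0, 0.722, 0.692, 0.0]
contact_force: [-1.0, 0.2, 3.2]
gripper_width: 0.004
```

Call:
arm_command:
  series:
    - [0,[0,0,2],0]
    - [0,[0,0,3],0]
    - [0,[0,0,3],0]

```text
t: 11.92
eef_pos: [0.4951, -0.0625, 0.034]
tool_rot: [-0.0, 0.722, 0.692, 0.0]
contact_force: [-3.1, 1.2, 13.1]
gripper_width: -0.001
```

Call:
arm_command:
  series:
    - [0,[0,0,1.5],0]
    - [0,[0,0,1.5],0]

```text
t: 12.18
eef_pos: [0.4951, -0.0624, 0.0337]
tool_rot: [-0.0, 0.722, 0.692, 0.001]
contact_force: [-8.0, 1.7, 30.1]
gripper_width: -0.001
```

```bash
python3 - <<'E'
from h import *
b=read_camera('side');w=read_camera('wrist');crop(b,360,160,430,230,6,'pics/s10.png');crop(w,220,120,480,320,3,'pics/w10.png')
E
```

```text
(no output)
```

View pics/s10.png

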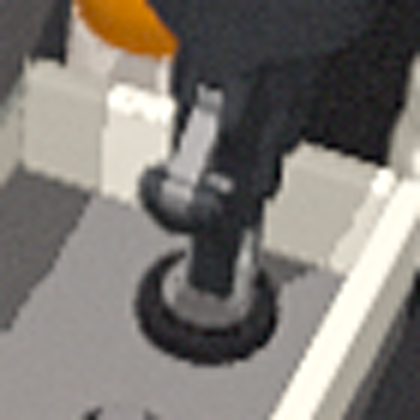

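View pics/w10.png

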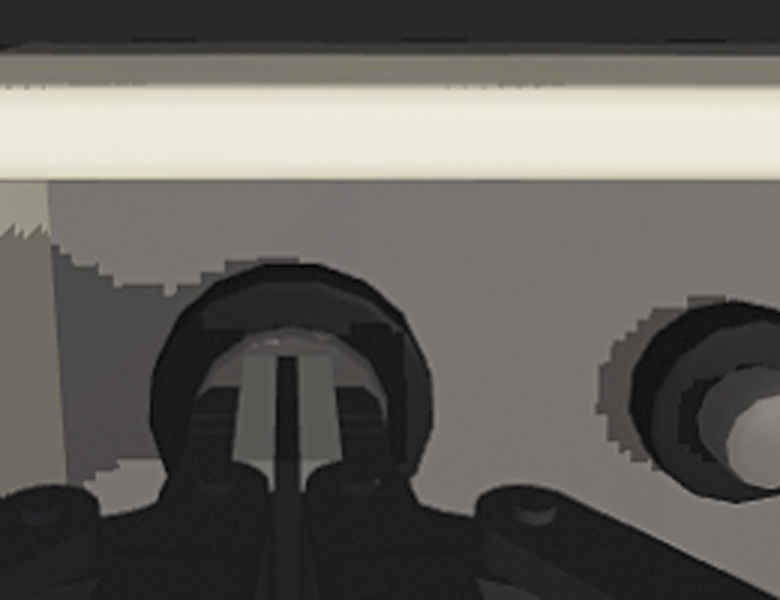

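Both pads rest on the depressed button, inside the collar, and it is at a hard stop. Retracting.

Call:
arm_command:
  series:
    - [0,[0,-1,-40],0]
    - [0,[0,-5,-90],0]
    - [0,[0,-10,-140],0]
    - [0,[0,-10,-180],0]
    - [0,[0,-10,-210],0]
    - [0,[0,-10,-210],0]
    - [0,[0,-10,-210],0]
    - [0,[0,-10,-210],0]

```text
t: 13.28
eef_pos: [0.4842, -0.062, 0.2406]
tool_rot: [-0.001, 0.722, 0.692, -0.001]
contact_force: [-0.6, -0.3, 0.2]
gripper_width: -0.001
```

```bash
python3 - <<'E'
from h import *
b=read_camera('side');w=read_camera('wrist');t=read_camera('top');crop(b,270,60,460,250,3,'pics/s11.png');crop(t,275,150,465,310,4,'pics/t11.png')
A=np.radians(75)
for r in (.06,.08,.1,.125):
    p=H+ex*(-r*np.cos(A)+.01*np.sin(A)); p[2]=.075+r*np.sin(A)+.01*np.cos(A); print(r,p.round(4))
go(H+[.02,0,.165])
E
```

```text
0.06 [ 0.581  -0.029   0.1355]
0.08 [ 0.5759 -0.0287  0.1549]
0.1 [ 0.5707 -0.0285  0.1742]
0.125 [ 0.5642 -0.0282  0.1983]
t 13.425 pos [ 0.4846 -0.062   0.2411] F [-0.2 -0.8 -1.2] shift [ 37.9 120.8   0.9] roll 0.0 tilt [-0.002 -0.    -1.   ] w 0.002465940363321597
```

View pics/s11.png

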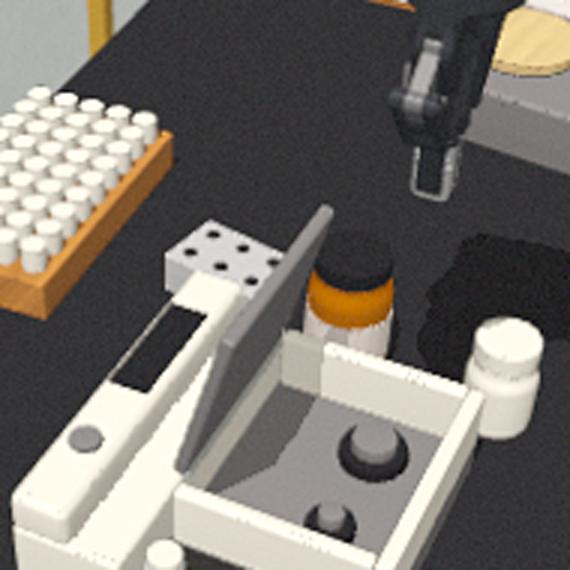

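View pics/t11.png

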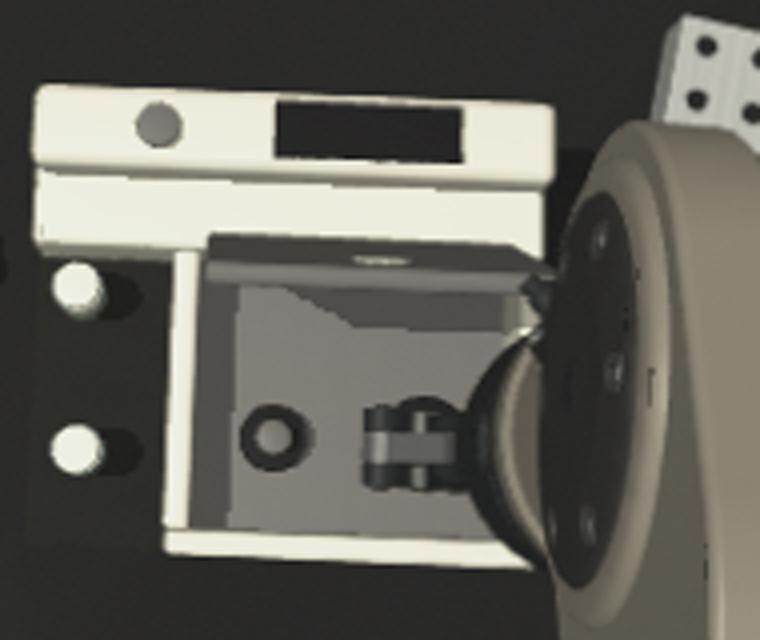

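The top view shows the cover standing open and both buttons up, the smaller at crop (274,437). Next is to go over and behind the cover.

Call:
arm_command:
  series:
    - [0,[34,60,0],0]
    - [0,[34,117,0],0]
    - [0,[34,117,0],0]
    - [0,[34,117,0],0]
    - [0,[34,117,0],0]
    - [0,[34,117,30],0]
    - [0,[34,117,40],0]
    - [0,[34,117,40],0]

```text
t: 14.42
eef_pos: [0.6025, -0.033, 0.2019]
tool_rot: [-0.0, 0.722, 0.692, -0.0]
contact_force: [0.0, -0.0, 0.2]
gripper_width: -0.004
```

```bash
python3 - <<'E'
from h import *
b=read_camera('side');crop(b,270,30,460,220,3,'pics/s12.png')
go(H+[.015,0,.094])
E
```

```text
t 14.475 pos [ 0.6032 -0.0331  0.2025] F [ 0.3 -0.6 -0. ] shift [ 3.8 -1.5 33.5] roll -0.0 tilt [ 0.  0. -1.] w 0.0032936945605337733
```

View pics/s12.png

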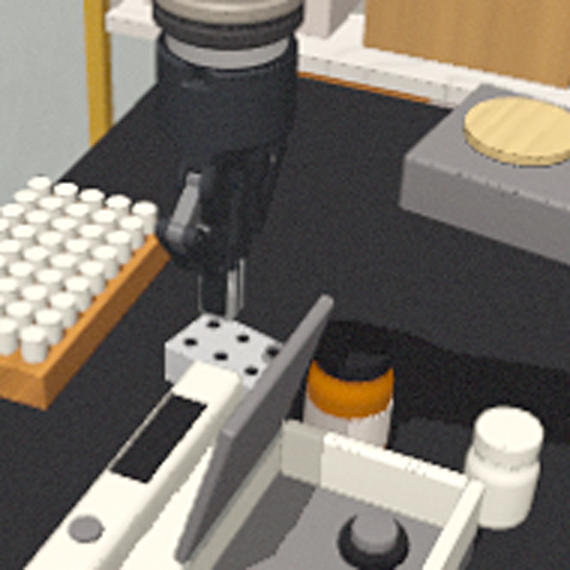

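Call:
arm_command:
  series:
    - [0,[4,0,20],0]
    - [0,[4,0,33],0]
    - [0,[4,0,33],0]
    - [0,[4,0,33],0]

```text
t: 14.98
eef_pos: [0.6039, -0.0292, 0.1696]
tool_rot: [0.0, 0.722, 0.692, 0.0]
contact_force: [-1.1, 0.1, 1.1]
gripper_width: -0.001
```

```bash
python3 - <<'E'
from h import *
b=read_camera('side');crop(b,270,60,460,250,3,'pics/s13.png')
o=status.get_obs()['eef_pos'];go(o)
r=.107;ins=.002
for d in (75,68,60,52,44,36,28,20,12,6,0,-5):
    a=np.radians(d);off=.01-ins
    xr=-r*np.cos(a)+off*np.sin(a)+.011; z=.075+r*np.sin(a)+off*np.cos(a)-.011
    p=H+ex*xr;p[2]=z;s=(p-o)*1000
    print(d,'x',round(s@ey,1),'y',round(s@ex,1),'z',round(-s[2],1))
E
```

```text
t 15.025 pos [ 0.604  -0.0292  0.1697] F [-0.1  0.3  0. ] shift [0. 0. 0.] roll -0.0 tilt [ 0.001 -0.    -1.   ] w -9.035224378792675e-05
75 x -0.7 y -26.0 z 0.2
68 x -0.7 y -38.7 z 3.5
60 x -0.7 y -52.6 z 9.0
52 x -0.7 y -65.6 z 16.4
44 x -0.7 y -77.5 z 25.6
36 x -0.7 y -87.9 z 36.3
28 x -0.7 y -96.8 z 48.4
20 x -0.7 y -103.9 z 61.6
12 x -0.7 y -109.1 z 75.6
6 x -0.7 y -111.7 z 86.5
0 x -0.7 y -113.1 z 97.7
-5 x -0.7 y -113.4 z 107.0
```

View pics/s13.png

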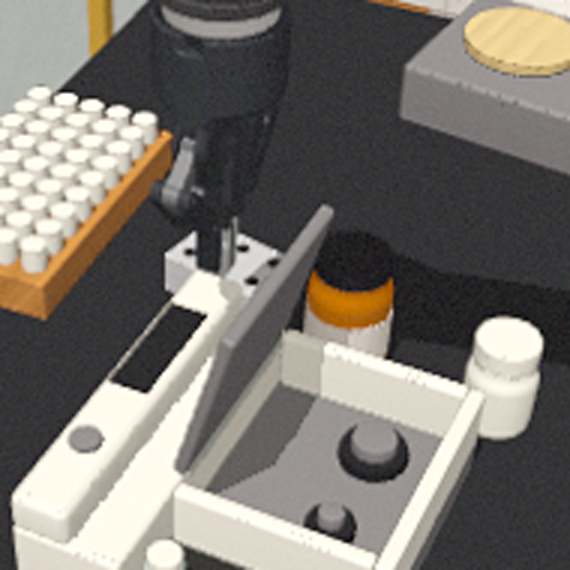

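Call:
arm_command:
  series:
    - [0,[-1,-15,0],0]
    - [0,[-1,-26,0],0]
    - [0,[-1,-32,2],0]
    - [0,[-1,-39,4],0]
    - [0,[-1,-46,6],0]
    - [0,[-1,-53,9],0]
    - [0,[-1,-53,9],0]

```text
t: 15.9
eef_pos: [0.5493, -0.0276, 0.1594]
tool_rot: [-0.001, 0.722, 0.692, -0.001]
contact_force: [1.7, -0.4, 2.5]
gripper_width: -0.002
```

```bash
python3 - <<'E'
from h import *
b=read_camera('side');crop(b,270,60,460,250,3,'pics/s14.png')
go(status.get_obs()['eef_pos'])
E
```

```text
t 15.95 pos [ 0.5498 -0.0277  0.1595] F [ 1.2 -1.1  2.1] shift [0. 0. 0.] roll 0.0 tilt [-0.001  0.    -1.   ] w -0.004830406847588031
```

View pics/s14.png

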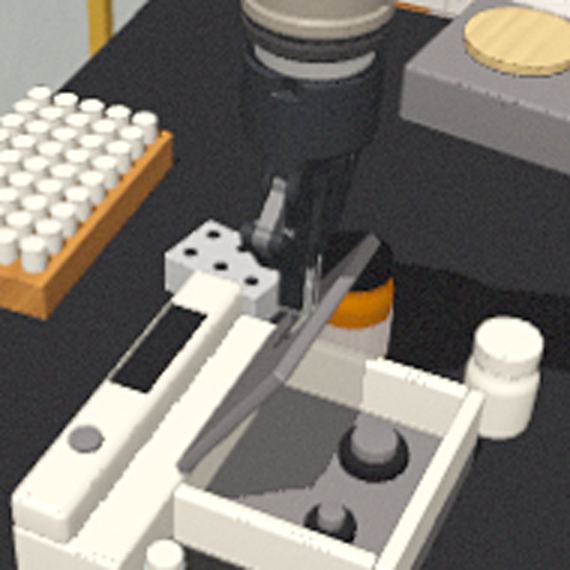

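Call:
arm_command:
  series:
    - [0,[0,-13,7],0]
    - [0,[0,-25,17],0]
    - [0,[0,-35,27],0]
    - [0,[0,-44,39],0]
    - [0,[0,-51,53],0]
    - [0,[0,-56,67],0]
    - [0,[0,-60,77],0]
    - [0,[0,-60,80],0]

```text
t: 16.95
eef_pos: [0.4893, -0.0252, 0.0789]
tool_rot: [-0.001, 0.722, 0.692, -0.001]
contact_force: [-1.0, 0.5, 3.0]
gripper_width: -0.005
```

```bash
python3 - <<'E'
from h import *
b=read_camera('side');crop(b,270,60,460,250,3,'pics/s15.png')
go(status.get_obs()['eef_pos'])
E
```

```text
t 17.0 pos [ 0.4893 -0.0252  0.0789] F [-0.2  1.5  2.5] shift [0. 0. 0.] roll 0.0 tilt [-0.003 -0.    -1.   ] w -0.002689364545873281
```

View pics/s15.png

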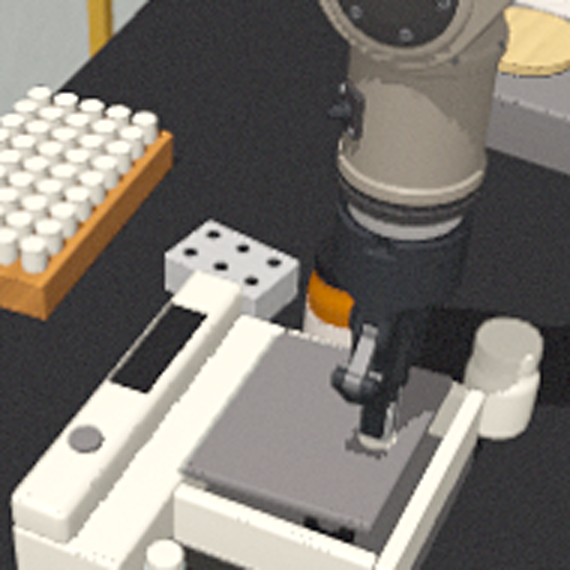

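Now press to the stop (TCP z ≈ 0.0645).

Call:
arm_command:
  series:
    - [0,[0,-2,4],0]
    - [0,[0,-2,8],0]
    - [0,[0,-2,11],0]
    - [0,[0,-2,13],0]
    - [0,[0,-2,14],0]
    - [0,[0,-2,14],0]

```text
t: 17.75
eef_pos: [0.4881, -0.0251, 0.0657]
tool_rot: [-0.0, 0.722, 0.692, -0.0]
contact_force: [-1.5, 1.0, 3.0]
gripper_width: 0.0
```

Call:
arm_command:
  series:
    - [0,[0,0,2],0]
    - [0,[0,0,2],0]

```text
t: 18.0
eef_pos: [0.4882, -0.0251, 0.0647]
tool_rot: [-0.001, 0.722, 0.692, 0.0]
contact_force: [-6.4, 1.0, 18.0]
gripper_width: 0.002
```

Call:
arm_command:
  series:
    - [0,[0,0,1],0]
    - [0,[0,0,1],0]

```text
t: 18.25
eef_pos: [0.4883, -0.0251, 0.0645]
tool_rot: [-0.001, 0.722, 0.692, 0.0]
contact_force: [-9.4, 0.6, 28.6]
gripper_width: 0.001
```

Call:
arm_command:
  series:
    - [0,[0,0,-20],0]
    - [0,[0,0,-70],0]
    - [0,[0,-20,-120],0]
    - [0,[0,-40,-170],0]
    - [0,[0,-40,-200],0]
    - [0,[0,-40,-200],0]
    - [0,[0,-40,-200],0]
    - [0,[0,-40,-200],0]

```text
t: 19.25
eef_pos: [0.4479, -0.0236, 0.2616]
tool_rot: [-0.001, 0.722, 0.692, -0.001]
contact_force: [0.1, 0.3, 0.6]
gripper_width: -0.003
```

Call:
arm_command:
  series:
    - [0,[0,0,0],0]
    - [0,[0,0,0],0]
    - [0,[0,0,0],0]
    - [0,[0,0,0],0]
    - [0,[0,0,0],0]
    - [0,[0,0,0],0]
    - [0,[0,0,0],0]
    - [0,[0,0,0],0]

```text
t: 20.25
eef_pos: [0.4486, -0.0235, 0.2629]
tool_rot: [-0.0, 0.722, 0.692, 0.0]
contact_force: [0.3, -0.0, 0.6]
gripper_width: -0.001
```

```bash
python3 - <<'E'
from h import *
b=read_camera('side');t=read_camera('top');cv2.imwrite('pics/s16.png',b);cv2.imwrite('pics/t16.png',t)
crop(b,270,60,460,290,2.5,'pics/s16c.png'); go(status.get_obs()['eef_pos'])
E
```

```text
t 20.35 pos [ 0.4486 -0.0234  0.2629] F [0.5 0.1 0.2] shift [0. 0. 0.] roll 0.0 tilt [ 0. -0. -1.] w -0.0008116326125118456
```

View pics/s16c.png

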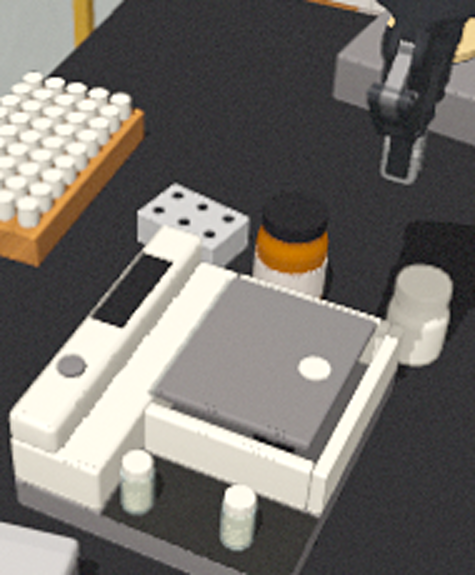

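View pics/t16.png

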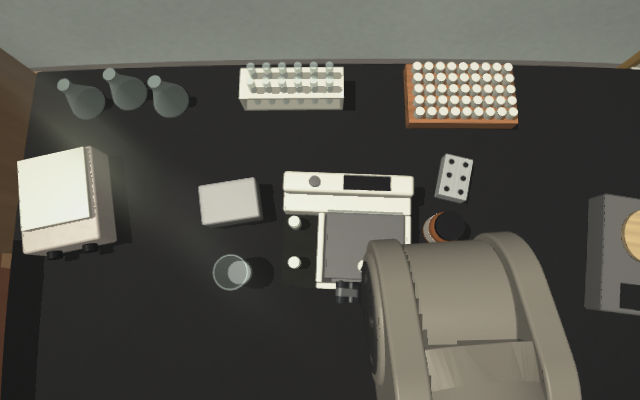

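The cover is shut: the disc is back at about (396,207) px in the side view, where it started. The vials, jars, beaker, tip box and block are standing where they were. Handing in.

```bash
python3 - <<'E'
from h import *
print(bot.hand_in())
E
```

```text
the job is handed in; nothing more can be done
None
```

The bench reader is reset, and I handed the job in at about 20.4 s of the 54 s allowed.

- **Opening:** I pressed the cover disc down to its hard stop, where the force reached about 34 N. After I let go, the cover sprang open.
- **Button:** I pressed the larger button, on the right, to its stop at about 30 N after roughly 6 mm of travel. Both buttons were up in the pictures afterwards, and I never touched the smaller one.
- **Closing:** I swung the cover shut from behind and pressed it to its stop at the same height as the first press, at about 29 N, then withdrew.

**Last checks:** One second after I let go, the cover was level, with its disc within a pixel of where it started in the side view. The vials, jars, beaker, tip box and block looked unmoved, and the contact force was about zero with the arm clear.

**Disagreement:** The closed fingertips touched things about 28 mm lower in reported TCP height than the stated 17 mm tip offset predicts. I used the contact forces and pictures to set heights instead. The joints' actual angles and travels can't be read directly, so "fully down" and "latched" rest on the force, travel and picture evidence.

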